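Set the vee-block slide to its pin, taking up the screw play

TASK

Two screw slides stand on the fitter's bench; on the one whose saddle carries the vee block (not the round post), use the knob on top to run the saddle about 15 mm beyond its setting pin, then wind it back until the saddle's pointer lines up with the pin. Finish on the backward turn, so that the play in the screw stays taken up, and let go. Move the saddle only by the knob: do not push on it.

Things in the scene. Friction and masses are not known exactly. Their poses are not given: they have to be found in the camera images.
- vslide_knob_grip (a point): Black wing knob on the green housing of the vee-block slide, turning about the vertical: wing 50 mm long (point x), 14 thick (y), 42 tall on a 52 mm disc. Site on the axis at grip height, 14 below the wing's top, 26 above the disc. Clockwise from above drives the saddle away from the knob, 40 mm per rad; anticlockwise brings it back. 0.15 N m. The job needs under 1.45 rad clockwise, one grasp.
- vslide_saddle: Steel saddle 70 x 66 mm carrying a vee block, 58 mm high in all (the other slide's carries a round post). Origin at the centre of its underside; x points along the travel, away from the knob. Pointer: a 5 mm wide bright fin at x = 0 reaching out to y = +63 mm. Starts 110 mm from the knob's axis and 16 to 27 mm short of the pin; can run 75 mm. Stays where it is left.
- vslide_pin: Setting pin of the same slide: upright steel pin 8 mm thick, 57 high, on a 22 mm square foot fixed to the slide's base beside the saddle, 77 mm off its middle line on the pointer's side. Origin under its centre; x points along the saddle's travel, away from the knob. The pointer is in line when the saddle's origin has x = 0 in this frame.
- vslide_knob (a joint): The knob's place in its free play against the screw, rad (not its angle): +0.15 hard against the clockwise (saddle going away) side, -0.15 against the anticlockwise (coming back) side; starts anywhere between. After each change of direction the knob turns through up to 0.3 rad of this play before the saddle moves.

How it is judged:
By the outcome, as a careful person would: the job done as asked, in the order asked, and still so for the second after the job is handed in, with the robot touching nothing.
It also fails if it takes over 35 s, if anything falls off the work surface, if the arm or the gripper's body presses on something with over 40 N, if the wrist force passes 120 N, or if a joint passes its speed limit or range.

ROBOT

A 7-joint arm with a two-finger parallel gripper is mounted at the origin on the work surface. World frame = base frame: x ahead of the robot, y to its left, z up, the work surface at z = 0. Lengths are in mm, angles in degrees, forces in N, time in s.
With the tool pointing down it reaches from about 400 to 925 mm from the base axis. Payload 5.6 kg.
Tool frame: the origin (TCP) lies midway between the tips of the shut fingers; the grasp point (between the pads) lies 19 mm behind it (robot.grip_point_offset is the distance from the TCP to the grasp point, in mm); z points along the fingers, y is the direction in which the jaws open and shut (so a half turn about z gives the same grasp; the last joint's range is limited). The gripper opens to 85 mm and grips with 20 to 120 N. Pads are 22 mm wide; open, the fingers measure 114 mm over their backs; the gripper's body (76 mm by 85 mm) begins 54 mm behind the grasp point. The pads swing forward as they close: fully open they stand 13 mm farther back than shut.
Start: joints at [-71.734, 26.786, -0.665, 91.828, 0.344, 61.387, -3.226], TCP at [230.113, 607.911, 231.29] pointing down, gripper open.
Joint ranges: [-144.91, 144.91], [-17.63, 115.5], [-89.93, 88.59], [15.96, 139.68], [-74.01, 254.01], [8.47, 105.57], [-167.45, 167.45]. Speed limits (degrees/s): [147.25, 147.25, 180, 180, 180, 180, 180].

INTERFACE

Orientations are given as [roll, pitch, yaw] about the fixed x, y, z axes, in that order (R = Rz(yaw) Ry(pitch) Rx(roll)).
In Python, from plant import sensors, optics, order, robot gives the robot as it stands.
- The arm moves only by the tool arm_command, never from a script. Its argument "targets" is text: rows parted by semicolons, each of 7 numbers parted by spaces: the shift along the tool's x, y, z in mm, then the turn, a rotation vector about the tool's x, y, z in degrees, then the opening, from 0 (shut) to 1 (fully open). In form: dx dy dz ax ay az gripper; .... A call has 1 to 12 rows; each row is the pose to reach, as a shift and turn from the pose commanded when the call began, along the tool's axes at that moment; what a row does not reach only later rows make up. A row lasts 1/8 s, in which the tool goes at most 62.5 mm and 10.7 degrees, less where a joint would pass 70% of its speed; a pose out of reach is approached as far as the arm can. A call with a gripper value outside its range is refused whole. The fingers move at their own pace and stop on an object; "force" is the grip in N (left out, the last holds). Time passes only in rows, so rows that repeat a pose let the fingers close. It gives the time, the measured TCP pose, the force and the opening at its end, in the units of the state.
- sensors.observe(): the state, without advancing time (a new reading comes with each control period).
- optics.read_camera(name): name is "side" or "top" or "wrist"; returns a dict with "color" (420x560x3 uint8, red, green, blue), "fx", "fy", "cx", "cy" (pixels), "R" (3x3) and "t" (3): a world point X has camera coordinates R X + t. Camera axes: x right, y down, z forward; pixel columns grow to the right and rows downward; lengths in mm; the calibration is good to about 2 mm. A picture is of the moment at which its call begins. There is no depth.
- order.hand_in(): hands the job in, once; it reports no verdict.
The state is a dict: "t": time; "joints": joint angles; "qd": joint speeds; "effort": joint torques, N m; "position": TCP position; "tcp_rot": TCP orientation; "force": force on the tool from outside, world axes, zero at the start; "torque": the same for the moment, N m; "opening": opening from 0.0 (shut) to 1.0 (fully open).
Only numpy, scipy, OpenCV 4.12 (cv2) and the standard library are available. Lean on these libraries where they do the work, as an engineer would, in place of code of your own. Each camera call takes 0.05 s, during which the arm holds its last target. There are 200 camera calls.

## Working session

There is one attempt and no reset: what is moved stays moved. The work goes in short steps, Python scripts to look and compute and a tool call to move; the robot and the scene stay as the last step left them, time stands still between calls to the robot, and variables do not carry over. Pictures are saved under pics/ and viewed, about 8 in all and at most 12, crops included, and the job is handed in when it is done.

Besides the shell and the picture viewer there is one more tool, called after "Emit:" by a JSON object that holds its "fn" and its "kwargs". arm_command: Moves the arm, as the interface text tells. Its arguments: {"type":"object","properties":{"targets":{"type":"string"},"force":{"type":"number"}},"required":["targets"]}

```bash
mkdir -p pics
cat > h.py <<'E'
import sys; sys.path.insert(0,'.')
import numpy as np, cv2
from plant import sensors, optics, order, robot
def snap(n,f):
    c=optics.read_camera(n); cv2.imwrite('pics/'+f,c['color'][:,:,::-1]); np.savez('pics/'+f+'.npz',**c); return c
def ray(c,u,v):
    R=np.array(c['R']);t=np.array(c['t'])
    d=R.T@np.array([(u-c['cx'])/c['fx'],(v-c['cy'])/c['fy'],1]); return -R.T@t,d
def atz(c,u,v,z):
    o,d=ray(c,u,v); return o+d*(z-o[2])/d[2]
def proj(c,X):
    p=np.array(c['R'])@np.array(X)+np.array(c['t']); return np.array([c['fx']*p[0]/p[2]+c['cx'],c['fy']*p[1]/p[2]+c['cy']])
E
python3 - <<'E'
from h import *
a=snap('top','top0.png');b=snap('side','side0.png')
for c in(a,b): print(c['fx'],np.round(-np.array(c['R']).T@c['t']),np.round(c['R'],2).tolist())
s=sensors.observe();print(s['t'],s['position'],s['tcp_rot'],s['opening'])
E
```

```text
493.64385961015984 [ 473.   28. 1177.] [[0.02, -1.0, 0.02], [-1.0, -0.02, -0.07], [0.07, -0.02, -1.0]]
471.9660460545799 [ 168. -361.  679.] [[0.71, -0.71, -0.02], [-0.53, -0.51, -0.68], [0.47, 0.49, -0.74]]
0.1 [229.9452358  607.43683243 230.41817029] [-1.79907840e+02  7.09331931e-03  1.59266378e+02] 0.99763510679734
```

View pics/top0.png

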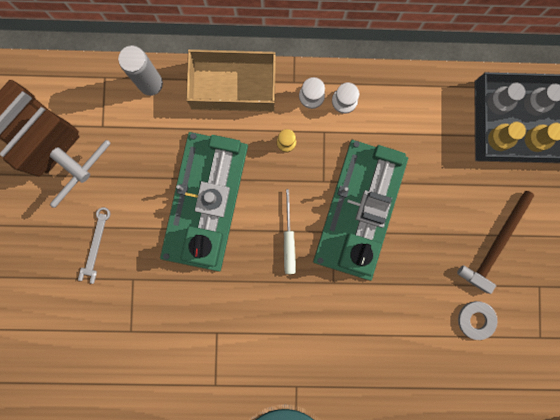

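View pics/side0.png

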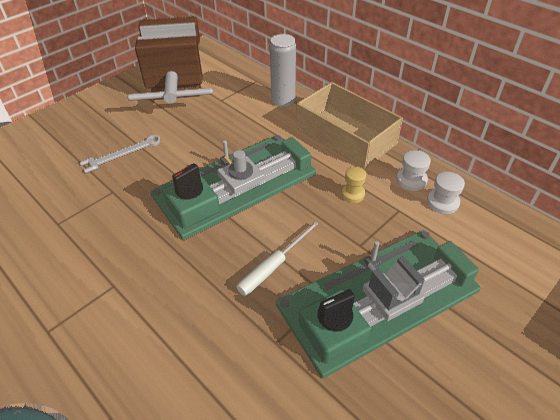

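The vee-block slide is the right-hand one in the top view: knob about (361,253), saddle (375,208), pin (345,190). In the side view its knob is at (337,312). I'll enlarge both.

Run:
```python
import cv2,numpy as np
a=cv2.imread('pics/top0.png')[135:285,305:415]; b=cv2.imread('pics/side0.png')[230:370,270:485]
a=cv2.resize(a,None,fx=4,fy=4,interpolation=2)[:600]; cv2.imwrite('pics/c0.png',a)
cv2.imwrite('pics/c1.png',cv2.resize(b,None,fx=3.7,fy=3.7,interpolation=2))
```

```text
(no output)
```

View pics/c0.png

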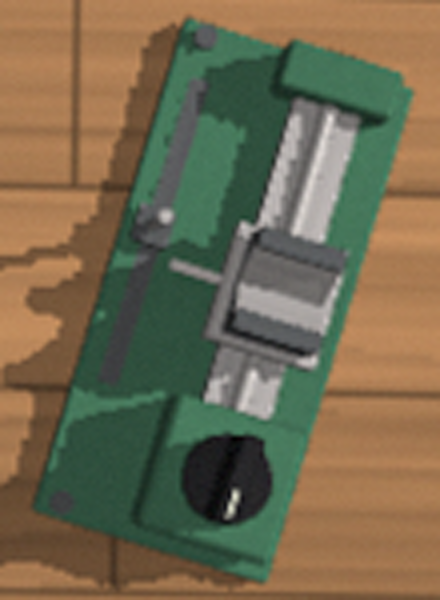

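View pics/c1.png

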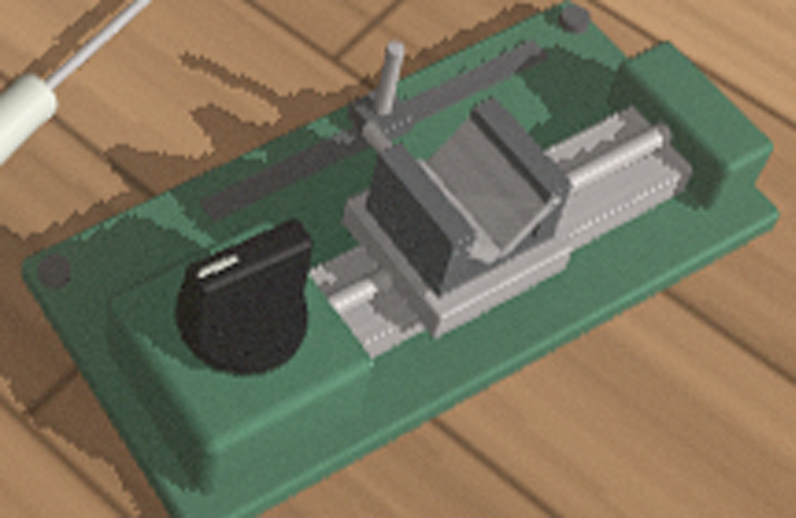

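```bash
cat >> h.py <<'E'
def tri(c1,p1,c2,p2):
    o1,d1=ray(c1,*p1);o2,d2=ray(c2,*p2)
    k=np.linalg.lstsq(np.c_[d1,-d2],o2-o1,rcond=None)[0]
    a=o1+d1*k[0];b=o2+d2*k[1]; return (a+b)/2,np.linalg.norm(a-b)
E
python3 - <<'E'
from h import *
a=np.load('pics/top0.png.npz');b=np.load('pics/side0.png.npz')
T=lambda x,y:(x/4+305-.4,y/4+135-.4); S=lambda x,y:(x/3.7+270-.4,y/3.7+230-.4)
for n,p,q in [('mark',(232,502),(217,267)),('wing+',(243,440),(296,232)),('pin',(165,214),(396,47)),('screwNear',(62,503),(53,270)),('screwFar',(205,38),(575,17))]:
    X,e=tri(a,T(*p),b,S(*q)); print(n,X.round(1),round(e,1))
f=[atz(a,*T(*p),8) for p in[(190,18),(412,88),(268,580),(37,508)]]
for p,q in((3,0),(2,1)): d=f[q]-f[p];print(np.degrees(np.arctan2(d[1],d[0])))
print(np.round(f,0))
print('knobdisc', atz(a,*T(227,478),100).round(1))
E
```

```text
mark [ 455.4 -158.5  113. ] 0.3
wing+ [ 490.  -166.6  106.7] 3.6
pin [ 616.2 -126.6   71.6] 0.5
screwNear [451.7 -75.3  19.4] 0.9
screwFar [ 729.1 -157.1   20.2] 1.6
-16.58335166443419
-16.054030318492686
[[ 743. -149.    8.]
 [ 704. -284.    8.]
 [ 408. -199.    8.]
 [ 448.  -61.    8.]]
knobdisc [ 468.  -157.9  100. ]
```

Emit:
{"fn": "arm_command", "kwargs": {"targets": "-332 -256 0 0 0 0 1;-332 -256 0 0 0 0 1;-332 -256 0 0 0 0 1;-332 -256 0 0 0 0 1;-332 -256 0 0 0 0 1;-332 -256 0 0 0 0 1;-332 -256 0 0 0 -4 1;-496 -632 0 0 0 -8 1;-496 -632 0 0 0 -8 1;-496 -632 0 0 0 -8 1;-496 -632 0 0 0 -8 1;-496 -632 0 0 0 -8 1"}}

```text
t: 1.6
position: [465.1, -63.1, 231.4]
tcp_rot: [180.0, 0.0, 167.3]
force: [0.6, 0.5, -0.1]
opening: 0.999
```

Emit:
{"fn": "arm_command", "kwargs": {"targets": "-24 -85 0 0 0 0 1;-24 -85 0 0 0 0 1;-24 -85 0 0 0 0 1;-24 -85 0 0 0 0 1"}}

```text
t: 2.1
position: [469.9, -148.1, 230.9]
tcp_rot: [180.0, -0.1, 167.3]
force: [-0.2, -0.1, -0.7]
opening: 1.0
```

Run:
```python
from h import *
c=snap('wrist','w0.png'); s=sensors.observe(); print(s['t'],s['position'],s['tcp_rot'],np.round(s['joints'],1))
print(c['fx'],np.round(-np.array(c['R']).T@c['t']),np.round(c['R'],2).tolist())
im=cv2.imread('pics/w0.png'); cv2.imwrite('pics/w0b.png',cv2.resize(im,(800,600),interpolation=2))
```

```text
2.15 [ 470.08153173 -147.80781448  231.03023891] [ 1.79965914e+02 -3.91736514e-02  1.67392665e+02] [ -7.3  11.6  23.9 114.7  -5.7  54.9  96.8]
332.985888106909 [ 404. -134.  373.] [[0.22, 0.98, 0.0], [0.94, -0.21, 0.27], [0.26, -0.06, -0.96]]
```

View pics/w0b.png

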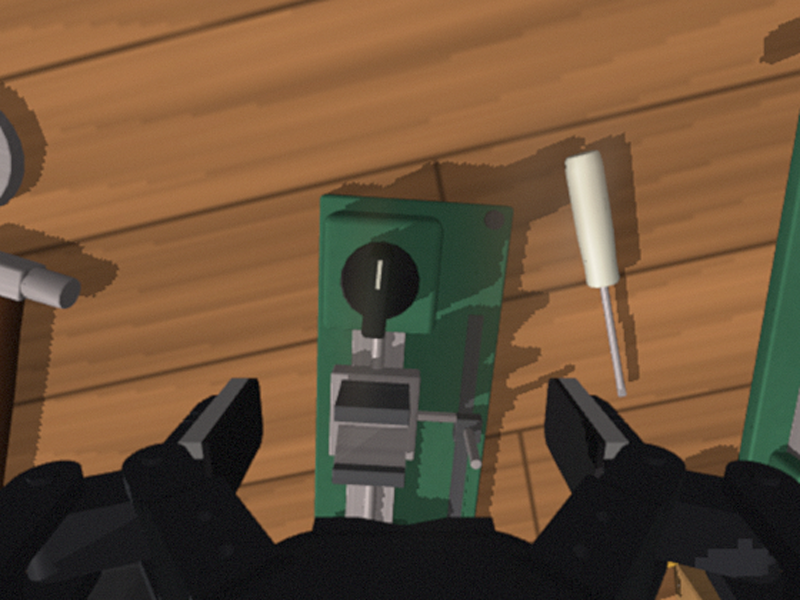

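The knob sits at about (380,281) in the wrist view, with the white wing mark at (379,262–290). The pointer is at (437,416) and the pin foot at (465,425) with its top at (475,462). I'll fit the knob model to its black silhouette in all three views.

```bash
cat > fit.py <<'E'
from h import *
from scipy.optimize import minimize
def pr(c,P): return np.array([proj(c,p) for p in P])
def model(c,x,y,h,th,S=4,org=(0,0),sz=(0,0)):
    m=np.zeros((sz[1]*S,sz[0]*S),np.uint8)
    a=np.linspace(0,2*np.pi,40)[:-1]
    disc=[(x+26*np.cos(t),y+26*np.sin(t),z) for t in a for z in(h-50,h-40)]
    C,Sn=np.cos(th),np.sin(th)
    wing=[(x+C*i-Sn*j,y+Sn*i+C*j,z) for i in(-25,25) for j in(-7,7) for z in(h-40,h)]
    for P in(disc,wing):
        q=((pr(c,P)-org+.5)*S*8).astype(np.int32)
        cv2.fillConvexPoly(m,cv2.convexHull(q),255,shift=3)
    return cv2.resize(m,sz,interpolation=cv2.INTER_AREA)/255.
def fit(views,x0):
    D=[]
    for c,(u0,v0,u1,v1) in views:
        im=c['color'][v0:v1,u0:u1].astype(int)
        D.append((c,(im.max(2)<52).astype(float),(u0,v0),(u1-u0,v1-v0)))
    f=lambda p:sum(np.abs(model(c,p[0],p[1],p[2],p[3]/50,org=o,sz=s)-m).sum()/m.sum() for c,m,o,s in D)
    best=min((minimize(f,x0,method='Nelder-Mead',options=dict(initial_simplex=np.array([x0]+[np.array(x0)+d*np.eye(4)[i] for i in range(4)]))) for d in(6,-5)),key=lambda r:r.fun)
    return best.x,best.fun
E
python3 - <<'E'
from fit import *
a,b,w=[dict(np.load(f'pics/{n}.npz')) for n in('top0.png','side0.png','w0.png')]
V=[(a,(345,238,378,270)),(b,(312,285,358,335)),(w,(235,165,298,238))]
for vs in(V,V[:2],V[2:]):
    p,f=fit(vs,[472,-161,112,-.25*50]); print(p[:3].round(1),np.degrees(p[3]/50).round(1),f/len(vs))
im=np.vstack([cv2.resize(np.uint8(255*(c['color'][r[1]:r[3],r[0]:r[2]].max(2)<52)),None,fx=1,fy=1) .sum(keepdims=True)//255 for c,r in V]);print(im.ravel())
E
```

```text
[ 468.7 -163.   109.8] -16.8 0.2613700379450758
[ 468.2 -162.8  111.4] -14.2 0.303112339884803
[ 471.6 -164.3  100.5] -21.6 0.12324131035300899
[ 391  896 2314]
```

Run:
```python
from fit import *
out=[]
for n,r in(('top0.png',(345,238,378,270)),('side0.png',(312,285,358,335)),('w0.png',(235,165,298,238))):
    c=dict(np.load(f'pics/{n}.npz')); sz=(r[2]-r[0],r[3]-r[1])
    im=c['color'][r[1]:r[3],r[0]:r[2],::-1]
    m=model(c,468.7,-163,109.8,np.radians(-16.8),org=r[:2],sz=sz)
    big=cv2.resize(np.minimum(255,im.astype(int)*2).astype(np.uint8),(260,400),interpolation=0)
    mk=cv2.resize(np.uint8(m*255),(260,400)); cs,_=cv2.findContours(np.uint8(mk>127),0,2); cv2.drawContours(big,cs,-1,(0,0,255),1)
    out.append(big)
cv2.imwrite('pics/ov.png',np.hstack(out))
```

```text
(no output)
```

View pics/ov.png

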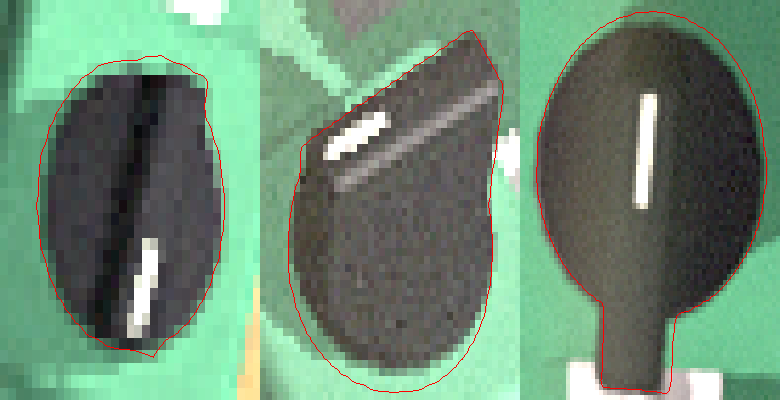

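Emit:
{"fn": "arm_command", "kwargs": {"targets": "-2 -15 40 0 0 4 1;-2 -15 95 0 0 4 1;-2 -15 130 0 0 4 1;-2 -15 148 0 0 4 1;-2 -15 153 0 0 4 1;-2 -15 153 0 0 4 1;-2 -15 153 0 0 4 1"}}

```text
t: 3.02
position: [469.6, -164.3, 79.2]
tcp_rot: [180.0, 0.1, 163.3]
force: [-0.7, -0.4, -0.4]
opening: 1.001
```

Emit:
{"fn": "arm_command", "kwargs": {"targets": "0 0 0 0 0 0 0.3;0 0 0 0 0 0 0.3;0 0 0 0 0 0 0.3;0 0 0 0 0 0 0.3", "force": 25}}

```text
t: 3.52
position: [468.7, -164.4, 78.3]
tcp_rot: [180.0, 0.0, 163.3]
force: [1.0, -0.3, 0.4]
opening: 0.3
```

Run:
```python
from h import *
c=snap('wrist','w1.png'); snap('side','side1.png'); s=sensors.observe(); print(s['t'],s['position'],s['tcp_rot'],s['force'],s['torque'],s['opening'])
im=cv2.imread('pics/w1.png');b=cv2.imread('pics/side1.png')[230:370,270:485]
cv2.imwrite('pics/w1b.png',np.vstack([cv2.resize(im,(430,322)),cv2.resize(b,(430,280),interpolation=2)])[:600])
```

```text
3.625 [ 468.74415053 -164.45215701   78.29461926] [1.79998372e+02 1.42465815e-03 1.63263033e+02] [-1.20980605  0.22481729  0.20941456] [ 0.02554842 -0.0378089  -0.02588014] 0.29957088782430796
```

View pics/w1b.png

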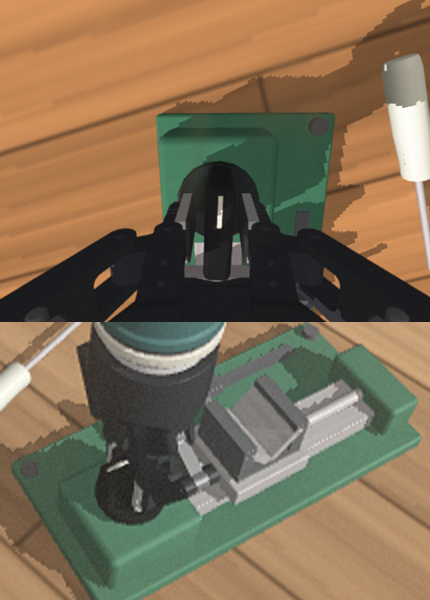

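Emit:
{"fn": "arm_command", "kwargs": {"targets": "0 0 0 0 0 0 0;0 0 0 0 0 0 0;0 0 0 0 0 0 0;0 0 0 0 0 0 0", "force": 50}}

```text
t: 4.12
position: [468.7, -163.9, 78.4]
tcp_rot: [180.0, -0.0, 163.3]
force: [-1.4, 4.8, 5.3]
opening: 0.155
```

Emit:
{"fn": "arm_command", "kwargs": {"targets": "0 0 0 0 0 5 0;0 0 0 0 0 11 0;0 0 0 0 0 17 0;0 0 0 0 0 23 0;0 0 0 0 0 29 0;0 0 0 0 0 34 0;0 0 0 0 0 34 0"}}

```text
t: 5.0
position: [468.6, -164.0, 78.4]
tcp_rot: [-180.0, -0.0, 129.3]
force: [-1.7, 3.1, 6.4]
opening: 0.157
```

Run:
```python
from h import *
c=snap('top','top1.png'); s=sensors.observe(); print(s['t'],s['position'],s['tcp_rot'],s['force'],s['torque'],s['opening'])
f=lambda n:cv2.resize(cv2.imread(n)[135:285,305:415],None,fx=3.6,fy=4,interpolation=2)[:600]
cv2.imwrite('pics/c2.png',np.hstack([f('pics/top0.png'),f('pics/top1.png')]))
```

```text
5.05 [ 468.51235389 -164.01762106   78.3857605 ] [-1.79992331e+02 -5.31865109e-02  1.29283270e+02] [-2.05478944  3.39064397  5.88197473] [ 0.77341599  0.48732617 -0.07859263] 0.15527027719221392
```

View pics/c2.png

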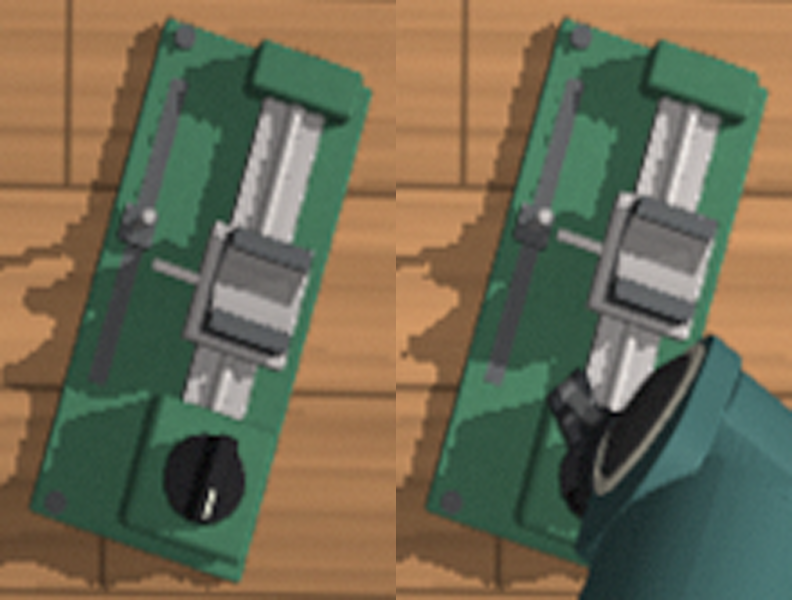

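```bash
cat > meas.py <<'E'
from h import *
U=np.array([np.cos(np.radians(-16.4)),np.sin(np.radians(-16.4)),0]);Vv=np.array([-U[1],U[0],0])
K=np.array([468.7,-163.7,0])
A=dict(np.load('pics/top0.png.npz'))
x0,y0,x1,y1=358,187,394,228   # saddle box in top0
def disp(c,guess):
    # saddle displacement (mm) since top0, by ECC translation with saddle patch
    P0=atz(A,376,208,60); g=proj(c,P0+U*guess)-proj(A,P0)
    T=A['color'][y0:y1,x0:x1].astype(np.float32).mean(2); I=c['color'].astype(np.float32).mean(2)
    W=np.float32([[1,0,x0+g[0]],[0,1,y0+g[1]]])
    cc,W=cv2.findTransformECC(T,I,W,cv2.MOTION_TRANSLATION,(3,200,1e-6),None,3)
    uv=np.array([W[0,2]-x0,W[1,2]-y0])+proj(A,P0)
    D=atz(c,*uv,60)-P0; return D@U,D@Vv,cc
E
python3 - <<'E'
from meas import *
c=np.load('pics/top1.png.npz');w=np.load('pics/w0.png.npz')
print(disp(c,14))
T=lambda x,y:(x/4+305-.4,y/4+135-.4)
X,e=tri(A,T(170,264),w,(456*.7-.3,418*.7-.3)); print('tip',X,e,(X-K)@U,(X-K)@Vv)
X,e=tri(A,T(165,214),w,(475*.7-.3,462*.7-.3)); print('pintop',X,e,(X-K)@U,(X-K)@Vv)
for z in(25,30,35,40,45):
  print(z,[round(float(v),1) for q in((170,264),(216,280)) for v in((atz(A,*T(*q),z)-K)@U,(atz(A,*T(*q),z)-K)@Vv)])
E
```

```text
(np.float64(18.760673921621365), np.float64(-0.1360200075521322), 0.9805085057284698)
tip [ 590.41968614 -133.55394899   47.68543417] 1.2513367241219084 108.25591592929678 63.2860415171234
pintop [ 616.46492149 -127.08704275   69.2735514 ] 0.6902452856855926 131.41559844865066 76.84348473989968
25 [111.1, 61.4, 110.2, 32.8]
30 [110.4, 61.9, 109.5, 33.4]
35 [109.7, 62.5, 108.8, 34.1]
40 [109.0, 63.0, 108.1, 34.7]
45 [108.3, 63.5, 107.4, 35.4]
```

Emit:
{"fn": "arm_command", "kwargs": {"targets": "0 0 0 0 0 6 0;0 0 0 0 0 12 0;0 0 0 0 0 18 0;0 0 0 0 0 23 0;0 0 0 0 0 25.5 0;0 0 0 0 0 25.5 0;0 0 0 0 0 25.5 0"}}

```text
t: 5.92
position: [468.4, -164.1, 78.4]
tcp_rot: [-180.0, -0.1, 103.8]
force: [-3.3, 3.4, 6.4]
opening: 0.153
```

Run:
```python
from meas import *
c=snap('top','top2.png'); print(disp(c,36)); s=sensors.observe(); print(s['t'],s['position'],s['tcp_rot'],s['force'],s['torque'],s['opening'])
```

```text
(np.float64(36.32472638333573), np.float64(-0.13693495169900244), 0.9857961143561673)
5.975 [ 468.35116434 -164.07599878   78.37849913] [-1.79959821e+02 -6.15802153e-02  1.03785288e+02] [-2.25186013  2.91861821  5.53754503] [0.747182   0.54719231 0.0339942 ] 0.1550612025436427
```

Emit:
{"fn": "arm_command", "kwargs": {"targets": "0 0 0 0 0 -5 0;0 0 0 0 0 -11 0;0 0 0 0 0 -17 0;0 0 0 0 0 -23 0;0 0 0 0 0 -28 0;0 0 0 0 0 -32 0;0 0 0 0 0 -32 0;0 0 0 0 0 -32 0"}}

```text
t: 6.98
position: [468.6, -164.0, 78.4]
tcp_rot: [180.0, -0.1, 135.7]
force: [-1.2, 3.9, 5.8]
opening: 0.16
```

Run:
```python
from meas import *
c=snap('top','top3.png'); print(disp(c,26)); snap('side','side3.png'); s=sensors.observe(); print(s['t'],s['position'],s['tcp_rot'],s['force'],s['torque'],s['opening'])
t=cv2.resize(cv2.imread('pics/top3.png')[165:225,330:390],None,fx=6.6,fy=9,interpolation=2)
b=cv2.resize(cv2.imread('pics/side3.png')[235:300,350:415],None,fx=6,fy=540/65,interpolation=2)
cv2.imwrite('pics/c3.png',np.hstack([t,cv2.resize(b,(390,540))]))
```

```text
(np.float64(25.766108916313453), np.float64(-0.12346257284058473), 0.9905806402633711)
7.075 [ 468.59441833 -164.00881498   78.39106563] [ 1.79985408e+02 -5.06171688e-02  1.35722380e+02] [-2.10659348  3.51903233  5.81635231] [ 0.8026116   0.40894748 -0.00162996] 0.15642672291478316
```

View pics/c3.png

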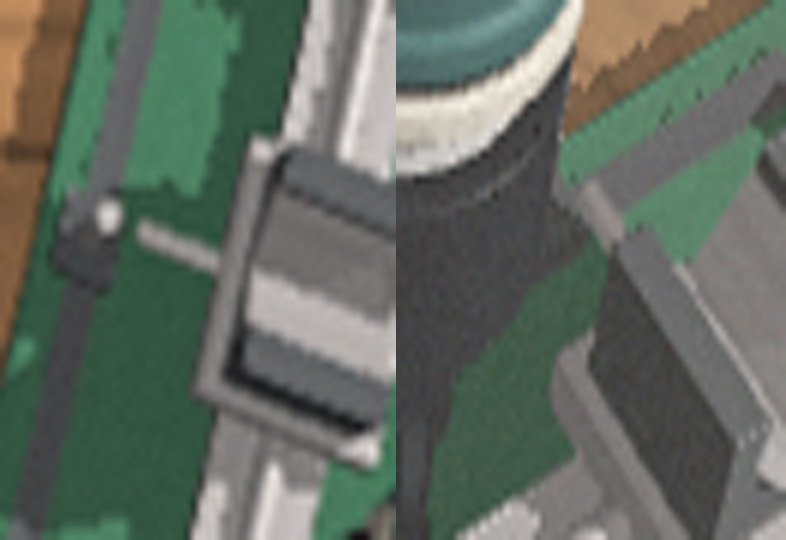

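Run:
```python
from meas import *
c=dict(np.load('pics/top3.png.npz'));b=dict(np.load('pics/side3.png.npz'));b0=dict(np.load('pics/side0.png.npz'));w=dict(np.load('pics/w0.png.npz'))
T=lambda x,y:(x/6.6+330-.4,y/9+165-.4)
S=lambda x,y:((x-396)/6+350-.4,y*65/540+235-.4)
X,e=tri(c,T(140,230),b,S(590,186)); print('tip',X,e,(X-K)@U,(X-K)@Vv)
# sub-pixel pointer centreline in top views: brightness centroid along U for several lateral v at z=z
for name in('top0.png','top2.png','top3.png'):
  cc=dict(np.load(f'pics/{name}.npz'));I=cc['color'].astype(np.float32).mean(2); D={'top0.png':0,'top2.png':36.3,'top3.png':25.77}[name]
  for z in(40,):
    r=[]
    for v in range(44,61,4):
      a=np.arange(-9,9.1,.25); P=np.array([proj(cc,K+U*(109+D+t)+Vv*v+[0,0,z]) for t in a]).astype(np.float32)
      g=cv2.remap(I,P[:,0].reshape(1,-1),P[:,1].reshape(1,-1),cv2.INTER_LINEAR).ravel(); g=g-np.median(g); g[g<.3*g.max()]=0
      r.append(round(float(109+D+(g*a).sum()/g.sum()),2))
    print(name,z,r)
# pin top blob in top views
for name in('top0.png','top2.png','top3.png'):
  cc=dict(np.load(f'pics/{name}.npz'));I=cc['color'].astype(np.float32).mean(2)[182:196,340:352]; g=np.clip(I-130,0,None); yy,xx=np.mgrid[182:196,340:352]
  uv=((g*xx).sum()/g.sum(),(g*yy).sum()/g.sum()); print(uv,[round(float(q),2) for z in(70,71.6) for q in((atz(cc,*uv,z)-K)@U,(atz(cc,*uv,z)-K)@Vv)])
```

```text
tip [ 615.17657012 -141.94889442   47.05634744] 1.4153514775031601 134.3757818254442 62.22254774935177
top0.png 40 [109.34, 109.58, 109.38, 109.7, 109.52]
top2.png 40 [145.56, 145.8, 145.49, 145.54, 145.58]
top3.png 40 [135.24, 134.98, 135.09, 134.99, 135.2]
(np.float64(346.04902360674413), np.float64(188.53837025602164)) [130.29, 76.49, 130.03, 76.64]
(np.float64(345.97499236042484), np.float64(188.60134161782454)) [130.1, 76.6, 129.84, 76.76]
(np.float64(346.12519039991423), np.float64(188.61625314107755)) [130.17, 76.27, 129.91, 76.43]
```

Emit:
{"fn": "arm_command", "kwargs": {"targets": "0 0 0 0 0 0 0.5;0 0 0 0 0 0 0.5;0 0 0 0 0 0 0.5;0 0 -35 0 0 0 0.5;0 0 -75 0 0 0 0.5;-40 44 -75 0 0 -10 0.5;-80 87 -75 0 0 -20 0.5;-120 131 -65 0 0 -28 0.5;-142 155 -55 0 0 -28 0.5;-142 155 -55 0 0 -28 0.5;-142 155 -55 0 0 -28 0.5"}}

```text
t: 8.45
position: [677.6, -153.1, 132.9]
tcp_rot: [-180.0, -0.1, 163.7]
force: [0.2, -0.0, 0.2]
opening: 0.5
```

Run:
```python
from meas import *
c=snap('wrist','w4.png'); print(disp(snap('top','top4.png'),26)); s=sensors.observe(); print(s['t'],s['position'],s['tcp_rot'],s['opening'])
C=-np.array(c['R']).T@c['t']; print(C,(C-K)@U,(C-K)@Vv, proj(c,K+U*131+Vv*77+[0,0,71]))
cv2.imwrite('pics/w4b.png',cv2.resize(cv2.imread('pics/w4.png'),(800,600),interpolation=2))
```

```text
(np.float64(29.964298012529284), np.float64(-23.299918595691405), 0.3427729180908438)
8.55 [ 677.68711    -153.12205106  133.74427429] [-1.79985790e+02 -1.77161240e-03  1.63695958e+02] 0.5010484067586625
[ 613.19658038 -134.54902891  275.30259678] 130.3870611904889 68.76230895308902 [295.74957983 120.31021411]
```

View pics/w4b.png

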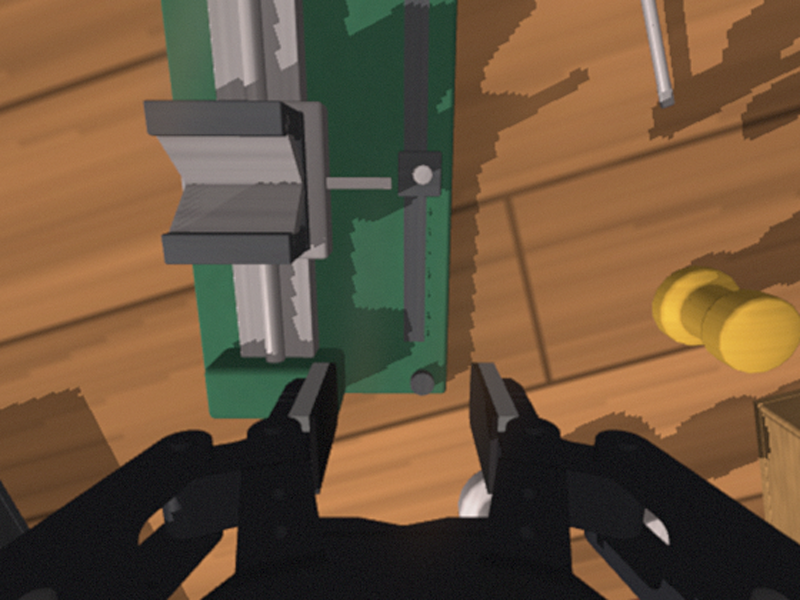

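```bash
cat > wm.py <<'E'
from meas import *
def wmeas(f,guess):
  c=dict(np.load(f'pics/{f}.npz'));I=c['color'].astype(np.float32).mean(2)
  C=-np.array(c['R']).T@c['t']
  for z in(38,47):
    r=[]
    for v in range(40,60,3):
      a=np.arange(-6,6.1,.1);P=np.array([proj(c,K+U*(guess+t)+Vv*v+[0,0,z]) for t in a]).astype(np.float32)
      g=cv2.remap(I,P[:,0].reshape(1,-1),P[:,1].reshape(1,-1),1).ravel();g=g-np.median(g[:10]);g[g<.4*g.max()]=0
      r.append(guess+(g*a).sum()/g.sum())
    print('pointer z',z,np.round(r,2))
  u,v=proj(c,K+U*131+Vv*77+[0,0,71]).round().astype(int)
  p=I[v-9:v+10,u-9:u+10];yy,xx=np.mgrid[v-9:v+10,u-9:u+10];g=np.clip(p-130,0,None)
  uv=((g*xx).sum()/g.sum(),(g*yy).sum()/g.sum()); Q=atz(c,*uv,71)-K;print('cap',uv,Q@U,Q@Vv, 'cam',(C-K)@U,(C-K)@Vv)
  return c
E
python3 - <<'E'
from wm import *
c=wmeas('w4.png',134.5)
for q in((398,151),(441,151),(398,197),(442,194)):
  Q=atz(c,q[0]*.7-.15,q[1]*.7-.15,22)-K;print('foot',(Q@U).round(2),(Q@Vv).round(2))
# slide direction from bar edges
P=[atz(c,q[0]*.7,q[1]*.7,16) for q in((453,60),(444,390),(404,10),(405,340))]
for i in(0,2): d=P[i+1]-P[i]; print(np.degrees(np.arctan2(d[1],d[0])))
E
```

```text
pointer z 38 [136.04 136.06 136.04 136.03 136.03 136.02 136.13]
pointer z 47 [135.82 135.84 135.84 135.82 135.82 135.82 135.86]
cap (np.float64(294.92575325023057), np.float64(121.85993627599768)) 131.885646773541 76.52276437169921 cam 130.3870611904889 68.76230895308902
foot 120.84 66.3
foot 120.82 88.13
foot 143.66 66.26
foot 142.12 89.13
-16.438372055778306
-16.105336371378485
```

Emit:
{"fn": "arm_command", "kwargs": {"targets": "50 -18 -20 0 0 10 0.5;100 -36 -20 0 0 20 0.5;150 -53 -20 0 0 28 0.5;198.2 -70.2 -20 0 0 28 0.5;198.2 -70.2 -20 0 0 28 0.5;198.2 -70.2 20 0 0 28 0.5;198.2 -70.2 48 0 0 28 0.5;198.2 -70.2 55 0 0 28 0.5;198.2 -70.2 55 0 0 28 0.5;198.2 -70.2 55 0 0 28 0.5"}}

```text
t: 9.8
position: [469.7, -164.7, 79.4]
tcp_rot: [179.9, 0.1, 135.8]
force: [0.9, -0.8, 0.1]
opening: 0.501
```

Emit:
{"fn": "arm_command", "kwargs": {"targets": "0 0 0 0 0 0 0;0 0 0 0 0 0 0;0 0 0 0 0 0 0;0 0 0 0 0 0 0;0 0 0 0 0 -2 0;0 0 0 0 0 -4 0;0 0 0 0 0 -4.8 0;0 0 0 0 0 -4.8 0;0 0 0 0 0 -4.8 0", "force": 50}}

```text
t: 10.92
position: [469.3, -164.3, 79.0]
tcp_rot: [179.9, 0.0, 140.6]
force: [-0.2, 1.5, 6.4]
opening: 0.157
```

Run:
```python
from meas import *
c=snap('top','top5.png'); print(disp(c,22.5)); s=sensors.observe(); print(s['t'],s['position'],s['tcp_rot'],s['force'],s['torque'],s['opening'])
print(disp(dict(np.load('pics/top3.png.npz')),26))
```

```text
(np.float64(22.611860710944935), np.float64(-0.0864132348400779), 0.9910379734245748)
10.975 [ 469.33045788 -164.3737862    79.01002203] [1.79931495e+02 5.07860779e-02 1.40547883e+02] [-0.50514177  0.97337227  6.59082033] [ 0.22220167  0.13195105 -0.07971869] 0.15537540359243807
(np.float64(25.766108916313453), np.float64(-0.12346257284058473), 0.9905806402633711)
```

Emit:
{"fn": "arm_command", "kwargs": {"targets": "0 0 0 0 0 -1.2 0;0 0 0 0 0 -1.2 0;0 0 0 0 0 -1.2 0"}}

```text
t: 11.35
position: [469.3, -164.3, 79.0]
tcp_rot: [179.9, 0.0, 141.8]
force: [-0.1, 1.1, 6.6]
opening: 0.157
```

Run:
```python
from meas import *
c=snap('top','top6.png'); print(disp(c,21.7)); s=sensors.observe(); print(s['t'],s['tcp_rot'][2])
```

```text
(np.float64(21.766941391266837), np.float64(-0.06893464224038011), 0.9908221127268596)
11.4 141.75598599001438
```

Emit:
{"fn": "arm_command", "kwargs": {"targets": "0 0 0 0 0 0 0.5;0 0 0 0 0 0 0.5;0 0 0 0 0 0 0.5;0 0 -35 0 0 0 0.5;0 0 -75 0 0 0 0.5;-43 39 -75 0 0 -8 0.5;-86 77 -75 0 0 -16 0.5;-130 116 -65 0 0 -22 0.5;-157 138 -55 0 0 -22 0.5;-157 138 -55 0 0 -22 0.5;-157 138 -55 0 0 -22 0.5;-157 138 -55 0 0 -22 0.5"}}

```text
t: 12.9
position: [676.5, -153.7, 133.9]
tcp_rot: [180.0, -0.0, 163.7]
force: [0.3, 0.7, 0.6]
opening: 0.501
```

Run:
```python
from wm import *
snap('wrist','w7.png'); c=wmeas('w7.png',131.5); s=sensors.observe(); print(s['t'],s['position'],s['tcp_rot'])
cv2.imwrite('pics/w7b.png',cv2.resize(cv2.imread('pics/w7.png')[70:190,180:340],(800,600),interpolation=2))
```

```text
pointer z 38 [132.02 132.02 132.01 132.   131.99 131.99 131.98]
pointer z 47 [131.91 131.92 131.88 131.91 131.91 131.89 131.89]
cap (np.float64(296.17919531376407), np.float64(123.28806879167726)) 131.95547894576188 76.4973949850292 cam 129.36484215894345 67.77263326200513
12.95 [ 676.7352311  -153.56092802  134.06477611] [1.79987779e+02 2.44857828e-02 1.63716202e+02]
```

View pics/w7b.png

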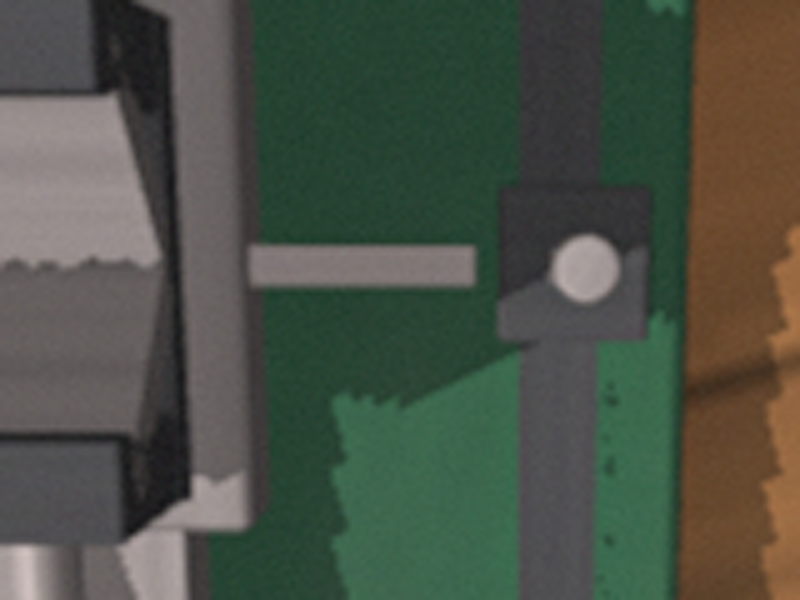

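Seen from above, the pointer (row 266) lines up with the pin cap (row 268) and the middle of the foot (row 263), to about 0.1 mm. The gripper is open and clear, so I'm handing in.

```bash
python3 -c "
from h import *
print(order.hand_in())"
```

```text
the job is handed in; nothing more can be done
None
```

The vee-block slide is set: its pointer lines up with the setting pin to about 0.1 mm. The last movement was the backward turn, and the job is handed in with the gripper open and clear.

- **Outward run:** I turned the knob clockwise 59.5° in one grasp. The saddle moved 36.3 mm, which is about 14.2 mm past the pin by the final pin measurement, slightly under the 15 mm asked.
- **Winding back:** I turned anticlockwise 32°, which took up the play and left about 4 mm to go. I then let go for a close look with the wrist camera, took hold again and turned a further 6°, anticlockwise only. The saddle was moved only by the knob.
- **Last check:** after release, the wrist camera put the pointer at 131.9–132.0 mm along the slide and the pin at 131.95 mm. The overhead view agreed, showing 21.77 mm of travel against a target of 21.72 mm.
- **Disagreement:** the first overhead and side estimates of the pin's position varied by 1–2 mm, so I relied on the near-vertical wrist view instead.
- **Not checked:** I did not measure the knob's place in its play after release, so that it is still taken up rests on the last turn being backward.

It took about 13 s of the 35 s allowed, and the wrist force read no more than about 8 N at the end of any move.

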